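# Snap the blue relay module into its clip base

## Task

Pick up the blue relay module and push it straight down between the two yellow snap hooks of the clip base, so that it sits fully home and flat with both hooks clicked over its foot. Then let go of it.

Things in the scene. Friction and masses are not known exactly. Their poses are not given: they have to be found in the camera images.
- blue_module: Loose blue relay module, 0.07 to 0.12 kg, upright on the desk (a grey one of the same shape is a spare). Foot 60x60 mm, 8 mm thick; body above it 44 mm (x) by 36 mm (y), flat top at 70 mm. Origin: centre of the underside, z up. Grip across its y (36 mm), fingertips 38 to 45 mm above the underside, so that they stay above the hooks. Symmetric under a half turn.
- clip_base: Clip base, fixed: grey plate 116 (x) by 112 mm (y), on it a black block with its flat seat 24 mm above the origin (centre of underside, z up). Yellow hooks at +y and -y, 55 mm high: noses 52 mm apart at 34 mm height, sloping out to 78 mm apart at the top. Ribs at +x and -x, 76 mm apart, 8 mm above the seat. Home: module centred, x along base x (either way), origin 24 mm up; takes 10 to 20 N.
- hook_left (a joint): angle of the spring hook on the base's +y side: 0 at rest, growing to about 0.13 as the module's foot spreads it outward, back to 0 when it has clicked over the foot
- hook_right (a joint): the same for the spring hook on the base's -y side
Not all that is in view belongs to the job. Several things look just like the blue_module: the one meant starts nearest to the robot's base.

How it is judged:
By the outcome, as a careful person would: the job done as asked, in the order asked, and still so for the second after the job is handed in, with the robot touching nothing.
It also fails if it takes over 32 s, if anything falls off the work surface, if the arm or the gripper's body presses on something with over 40 N, if the wrist force passes 120 N, or if a joint passes its speed limit or range.

## Robot

A 6-joint arm with a two-finger parallel gripper is mounted at the origin on a cart in front of the work surface, level with it; the furniture and walls round the work are solid. World frame = base frame: x ahead of the robot, y to its left, z up, the work surface at z = 0. Lengths are in mm, angles in rad, forces in N, time in s.
With the tool pointing down it reaches from about 350 to 875 mm from the base axis. Payload 4.2 kg.
Tool frame: the origin (TCP) lies on the mounting face of the last link; the fingertips stand 173 mm ahead of it and the grasp point (between the pads) lies 155 mm ahead of it; z points along the fingers, y is the line along which they close (so a half turn about z gives the same grasp; the last joint's range is limited). The gripper opens to 85 mm and grips with 20 to 120 N. Pads are 22 mm wide; open, the fingers measure 114 mm over their backs; the gripper's body (76 mm by 85 mm) begins 54 mm behind the grasp point. The pads swing forward as they close: fully open they stand 13 mm farther back than shut.
Start: joints at [-1.011, 0.385, 0.008, 0, -1.194, -0.259], TCP at [185.194, -596.911, 404.712] pointing down, gripper open.
Joint ranges: [-3.14, 3.14], [-1.21, 2.06], [-1.07, 1.41], [-3.16, 2.05], [-2.99, -0.16], [-3.1, 3.1]. Speed limits (rad/s): [2.79, 2.79, 3.14, 3.14, 3.14, 3.14].

## Interface

Orientations are given as a unit quaternion [x, y, z, w].
In Python, from bench import arm gives the robot as it stands.
- The arm moves only by the tool carry_out, never from a script. Its argument "rows" is a list of rows, each a list of 7 numbers: the shift along the tool's x, y, z as a fraction of full scale, then the turn, a rotation vector about the tool's x, y, z as a fraction of full scale, then the opening, from -1 (shut) to 1 (fully open). A call has 1 to 12 rows; each row is the pose to reach, as a shift and turn from the pose commanded when the call began, along the tool's axes at that moment, turning the shorter way round; what a row does not reach only later rows make up. Full scale, the value 1, is 20 cm for a shift and pi rad for a turn. A row lasts 1/8 s, in which the tool goes at most 62.5 mm and 10.7 degrees, less where a joint would pass 70% of its speed; a pose out of reach is approached as far as the arm can. A call with a number of a shift or a turn outside -1 to 1 is refused whole. A call with a gripper value outside its range is refused whole. The fingers move at their own pace and stop on an object; the grip force is fixed at half the most. Time passes only in rows, so rows that repeat a pose let the fingers close. It gives the time, the measured TCP pose, the force, the opening and the grip force at its end, in the units of the state.
- arm.read_state(): the state, without advancing time (a new reading comes with each control period).
- arm.get_image(name): name is "scene" or "top" or "wrist"; returns (picture, depth): 480x640x3 uint8, red, green, blue; 480x640 float32, mm along the optical axis (not along the pixel's ray), 0 where there is no reading.
- arm.calibration(name): a dict with "mtx" (3x3 intrinsics, pixels), "cam_to_world" (4x4, takes a point from camera to world coordinates). Camera axes: x right, y up, looking along -z (the intrinsics and any distortion apply to the point x, -y, -z); pixel columns grow to the right and rows downward; lengths in mm; the calibration is good to about 2 mm. A picture is of the moment at which its call begins: read the wrist's pose just before it. calibration takes no time and is no camera call; for the wrist camera it gives the pose at the moment of the call.
- arm.job_done(): hands the job in; it is judged then, once.
The state is a dict: "clock": time; "joints": joint angles; "joint_vel": joint speeds; "joint_efforts": joint torques, N m; "position": TCP position; "ee_rot": TCP orientation; "contact_force": force on the tool from outside, world axes, zero at the start; "wrist_torque": the same for the moment, N m; "gripper_width": finger opening in mm; "grasp_force": force on a finger pad.
Only numpy, scipy, OpenCV 4.12 (cv2) and the standard library are available. Lean on these libraries where they do the work, as an engineer would, in place of code of your own. Each camera call takes 0.05 s, during which the arm holds its last target. There are 200 camera calls.

## Working session

There is one attempt and no reset: what is moved stays moved. The work goes in short steps, Python scripts to look and compute and a tool call to move; the robot and the scene stay as the last step left them, time stands still between calls to the robot, and variables do not carry over. Pictures are saved under pics/ and viewed, at most 10 in all, crops included, and the job is handed in when it is done.

Besides the shell and the picture viewer there is one more tool, called after ">>>" by a JSON object that holds its "op" and its "data". carry_out: Moves the arm, as the interface text tells. Its arguments: {"type":"object","properties":{"rows":{"type":"array"}},"required":["rows"]}

```bash
mkdir -p pics
cat > h.py <<'E'
import numpy as np, cv2
from bench import arm
def shot(n,f):
    c=arm.calibration(n); p,d=arm.get_image(n)
    cv2.imwrite(f'pics/{f}.png',p[:,:,::-1]); np.savez(f'pics/{f}.npz',p=p,d=d,M=c['mtx'],T=c['cam_to_world'])
def px(f,u,v,depth=None):
    z=np.load(f'pics/{f}.npz'); d=z['d'][v,u] if depth is None else depth
    M=z['M']; q=np.array([(u-M[0,2])/M[0,0]*d,-(v-M[1,2])/M[1,1]*d,-d,1]); return (z['T']@q)[:3]
def cloud(f):
    z=np.load(f'pics/{f}.npz'); d=z['d'];M=z['M']; v,u=np.mgrid[0:480,0:640]
    q=np.stack([(u-M[0,2])/M[0,0]*d,-(v-M[1,2])/M[1,1]*d,-d,np.ones_like(d)],-1); return (q@z['T'].T)[...,:3],z['p'],d
E
python3 - <<'E'
from h import *
shot('scene','s0');shot('top','t0')
a=cv2.imread('pics/s0.png');b=cv2.imread('pics/t0.png')
s=arm.read_state();print(s)
print(arm.calibration('top'))
E
```

```text
{'clock': 0.1, 'joints': array([-1.01140912e+00,  3.85506480e-01,  6.75538757e-03, -3.99917747e-04,
       -1.19399149e+00, -2.58594607e-01]), 'joint_vel': array([-0.00018857, -0.00137842,  0.00384132,  0.0025731 , -0.00099886,
        0.00206927]), 'joint_efforts': array([-8.52318681e-04, -3.93318093e+01,  1.88928956e+01,  4.19803038e+00,
       -2.59328182e-03,  4.95930763e-06]), 'position': array([ 185.14983772, -596.76445704,  403.7168611 ]), 'ee_rot': array([-1.49756974e-01,  9.88722341e-01,  9.66781426e-04, -2.16467806e-04]), 'contact_force': array([ 0.12990218, -0.40215124, -0.16055105]), 'wrist_torque': array([-0.00355109,  0.02616489,  0.04910754]), 'grasp_force': 0.0, 'gripper_width': 85.41051607025273}
{'mtx': array([[542.04659144,   0.        , 318.25351164],
       [  0.        , 542.04659144, 230.76810297],
       [  0.        ,   0.        ,   1.        ]]), 'cam_to_world': array([[ 1.21131758e-02,  9.98252939e-01, -5.78302749e-02,
         4.03369292e+02],
       [-9.99889518e-01,  1.15941565e-02, -9.30199090e-03,
         3.28559685e+02],
       [-8.61524650e-03,  5.79365623e-02,  9.98283092e-01,
         1.40719008e+03],
       [ 0.00000000e+00,  0.00000000e+00,  0.00000000e+00,
         1.00000000e+00]])}
```

View pics/t0.png

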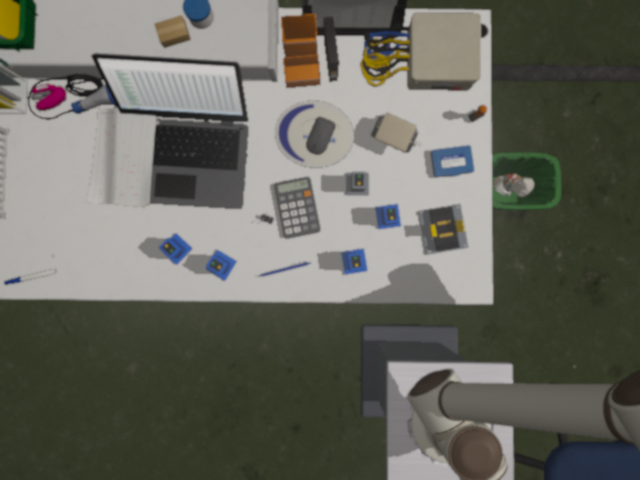

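View pics/s0.png

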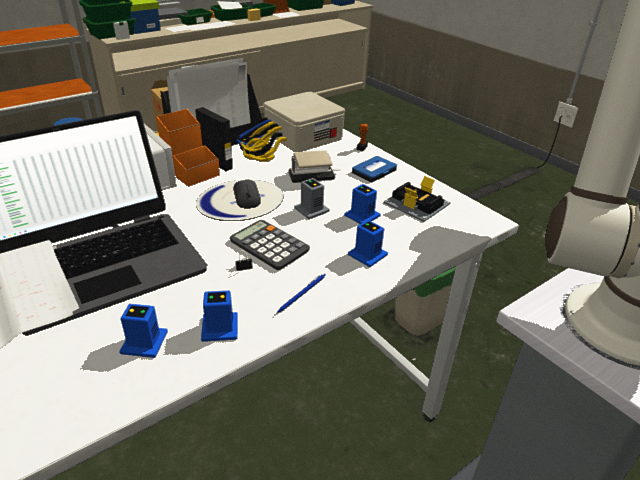

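Top view: the blue candidates are at pixels (355,261), (388,216), (220,265) and (175,249), the grey spare is at (357,183), and the clip base is at (443,229). The blue box at (452,161) is not a module. Next I measure each one's distance from the robot's base.

Run:
```python
from h import *
X,p,d=cloud('t0')
P,q,e=cloud('s0')
for u,v in [(355,261),(388,216),(220,265),(175,249),(357,183),(443,229)]:
    w=px('t0',u,v); print((u,v),w.round(),'r',np.hypot(*w[:2]).round())
hsv=lambda i:cv2.cvtColor(i,cv2.COLOR_RGB2HSV)
def rep(name,X,m):
    pts=X[m]; top=pts[pts[:,2]>pts[:,2].max()-12]
    r=cv2.minAreaRect(top[:,:2].astype(np.float32)); r2=cv2.minAreaRect(pts[:,:2].astype(np.float32))
    print(name,len(pts),'zmax',pts[:,2].max().round(1),'top',np.round(r[0],1),np.round(r[1],1),round(r[2],1),'all',np.round(r2[0],1),np.round(r2[1],1),round(r2[2],1))
for n,X,p in(('top',X,p),('scene',P,q)):
    h=hsv(p); blue=(h[...,0]>100)&(h[...,0]<130)&(h[...,1]>150)
    for c in [px('t0',355,261),px('t0',388,216)]:
        near=np.hypot(X[...,0]-c[0],X[...,1]-c[1])<48
        rep(n,X,near&(X[...,2]>4)&(X[...,2]<90))
    c=px('t0',443,229); near=(np.hypot(X[...,0]-c[0],X[...,1]-c[1])<85)&(X[...,2]>3)&(X[...,2]<90)
    rep(n+' base',X,near)
    y=near&(h[...,0]>18)&(h[...,0]<35)&(h[...,1]>150); Y=X[y]
    print('yellow',len(Y),Y.mean(0).round(1),Y.min(0).round(),Y.max(0).round())
im=np.hstack([cv2.resize(cv2.imread('pics/t0.png')[190:290,330:480],None,fx=5,fy=5,interpolation=2)])
cv2.imwrite('pics/c0.png',im)
```

```text
(355, 261) [407. 250.  70.] r 478.0
(388, 216) [519. 169.  72.] r 546.0
(220, 265) [393. 582.  73.] r 702.0
(175, 249) [432. 694.  72.] r 817.0
(357, 183) [601. 246.  71.] r 649.0
(443, 229) [492.  22.  19.] r 493.0
top 522 zmax 78.0 top [407.6 248.1] [42.4 35.3] 7.4 all [406.3 245.7] [86.1 86.7] 66.8
top 516 zmax 76.4 top [525.  161.5] [43.7 36.3] 8.6 all [523.7 170. ] [84.6 88.1] 16.2
top base 1840 zmax 59.1 top [495.1  18.4] [28.4 83. ] 10.1 all [490.1  23.4] [160.  159.2] 24.4
yellow 117 [491.9  22.8  41.6] [473. -19.  13.] [509.  60.  59.]
scene 1143 zmax 73.8 top [405.6 248.2] [44.9 39. ] 9.8 all [409.3 248.8] [68.7 61.4] 10.8
scene 896 zmax 73.8 top [523.4 162.9] [45.2 37. ] 7.9 all [522.4 161.4] [63.  63.9] 11.9
scene base 1548 zmax 56.9 top [492.9  18.7] [30.7 85.4] 9.8 all [487.6  32.7] [155.2 118.1] 22.9
yellow 404 [491.2  24.5  32.9] [470. -21.   7.] [531.  62.  57.]
```

View pics/c0.png

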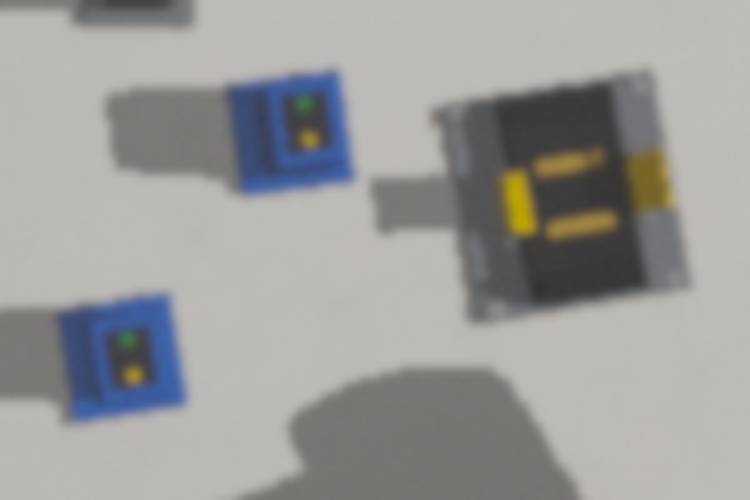

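The module meant is (355,261), at r = 478 mm, the nearest to the base. The crop shows it as a blue block with green and amber lamps at crop (125,355), and the clip base at (570,195). I'm moving towards it and looking at the base on the way.

>>> {"op": "carry_out", "data": {"rows": [[-0.7,1,0,0,0,0.048,1],[-0.7,1,0,0,0,0.048,1],[-0.7,1,0,0,0,0.048,1],[-0.7,1,0,0,0,0.048,1]]}}

```text
clock: 0.6
position: [259.7, -362.5, 404.4]
ee_rot: [-0.075, 0.997, 0.0, -0.0]
contact_force: [0.7, -0.9, -0.5]
gripper_width: 85.4
grasp_force: 0.0
```

>>> {"op": "carry_out", "data": {"rows": [[-1,1,0,0,0,0,1],[-1,1,0,0,0,0,1],[-1,1,0,0,0,0,1],[-1,1,0,0,0,0,1],[-1,1,0,0,0,0,1]]}}

```text
clock: 1.23
position: [428.6, -134.4, 404.6]
ee_rot: [-0.076, 0.997, 0.0, -0.0]
contact_force: [0.6, -0.3, 0.5]
gripper_width: 85.3
grasp_force: 0.0
```

>>> {"op": "carry_out", "data": {"rows": [[-0.3,1,0,0,0,0,1],[-0.3,1,0,0,0,0,1],[-0.3,1,0,0,0,0,1],[-0.3,1,0,0,0,0,1]]}}

```text
clock: 1.72
position: [457.0, 72.8, 404.4]
ee_rot: [-0.077, 0.997, 0.0, -0.0]
contact_force: [-0.1, -1.5, -0.5]
gripper_width: 85.8
grasp_force: 0.0
```

Run:
```python
from h import *
s=arm.read_state(); print(s['clock'],s['position'],s['ee_rot'],s['joints'])
shot('wrist','w1')
print(np.load('pics/w1.npz')['T'].round(3))
```

```text
1.725 [457.00579943  72.84235728 404.43327862] [-7.67927402e-02  9.97047064e-01  5.80858911e-05 -1.55289395e-04] [ 5.10560825e-01  1.05719426e-01 -3.71066991e-01 -2.65512436e-04
 -1.09424293e+00 -1.92749849e+00]
[[-1.53000e-01 -9.50000e-01 -2.71000e-01  3.88193e+02]
 [ 9.88000e-01 -1.47000e-01 -4.20000e-02  6.23520e+01]
 [ 0.00000e+00 -2.74000e-01  9.62000e-01  3.72929e+02]
 [ 0.00000e+00  0.00000e+00  0.00000e+00  1.00000e+00]]
```

View pics/w1.png

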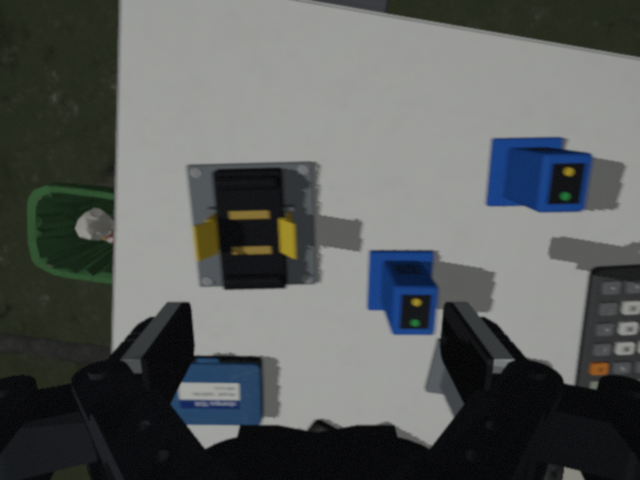

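The wrist view shows the wanted module's top at (567,182) with its foot to the left at (520,172). It also shows the clip base at (255,228), with hooks at (207,238) and (288,232), and the other blue module at (408,300). Now measuring by depth.

Run:
```python
from h import *
X,p,d=cloud('w1')
h=cv2.cvtColor(p,cv2.COLOR_RGB2HSV)
blue=(h[...,0]>100)&(h[...,0]<130)&(h[...,1]>150)
def rect(n,m):
    P=X[m]; r=cv2.minAreaRect(P[:,:2].astype(np.float32)); print(n,len(P),'z',np.median(P[:,2]).round(1),np.round(r[0],1),np.round(r[1],1),round(r[2],1))
for c in [(406,248)]:
    near=(np.hypot(X[...,0]-c[0],X[...,1]-c[1])<55)
    z=X[...,2]; rect('top',near&(z>64)&(z<80)); rect('foot+',near&blue&(z>4))
    rect('footonly',near&blue&(z>4)&(z<14))
c=(494,18); near=(np.hypot(X[...,0]-c[0],X[...,1]-c[1])<95); z=X[...,2]
rect('plate+',near&(z>2.5)&(z<70)); rect('block',near&(z>17)&(z<70)&~((h[...,0]>18)&(h[...,0]<35)&(h[...,1]>150)))
rect('ribs',near&(z>28)&(z<35)&(h[...,2]<70))
y=near&(h[...,0]>18)&(h[...,0]<35)&(h[...,1]>150)&(z>35); rect('hooks',y)
rect('hooktop',near&(z>50))
for u,v in [(196,171),(304,170),(308,277),(208,281),(248,265),(228,160),(252,181)]: print((u,v),px('w1',u,v).round(1))
print(X[near][:,2].shape, np.histogram(z[near],bins=range(-4,64,4)))
im=np.vstack([np.hstack([cv2.imread('pics/w1.png')[140:300,170:330],cv2.imread('pics/w1.png')[100:260,470:630]])])
cv2.imwrite('pics/c1.png',cv2.resize(im,None,fx=2.5,fy=2.5,interpolation=2))
```

```text
top 3011 z 69.4 [406.8 246.8] [44.  36.7] 10.2
foot+ 5181 z 46.2 [407.1 248.1] [57.3 58.7] 10.0
footonly 1513 z 7.3 [407.1 248.1] [57.3 58.7] 10.0
plate+ 15210 z 22.8 [492.6  17.8] [115.5 112. ] 10.3
block 7853 z 23.6 [493.   16.1] [108.   79.4] 10.2
ribs 1428 z 30.4 [491.7  22.3] [99.1 59.8] 10.5
hooks 1177 z 45.1 [483.2  41.9] [ 44.7 130.6] 24.2
hooktop 36969 z 306.2 [473.   36.4] [ 61.4 126.7] 10.8
(196, 171) [450.2 -35.    6.6]
(304, 170) [434.7  58.3   8.1]
(308, 277) [533.6  76.5   6.1]
(208, 281) [551.9 -16.1   6.4]
(248, 265) [524.   21.3  22.3]
(228, 160) [437.4  -9.7  -0.8]
(252, 181) [447.2  17.6  31. ]
(68591,) (array([14071,  3167,  5179,   159,   153,   141,  5023,  1311,  1377,
         146,   240,   255,   277,   280,   308,     0]), array([-4,  0,  4,  8, 12, 16, 20, 24, 28, 32, 36, 40, 44, 48, 52, 56, 60]))
```

View pics/c1.png

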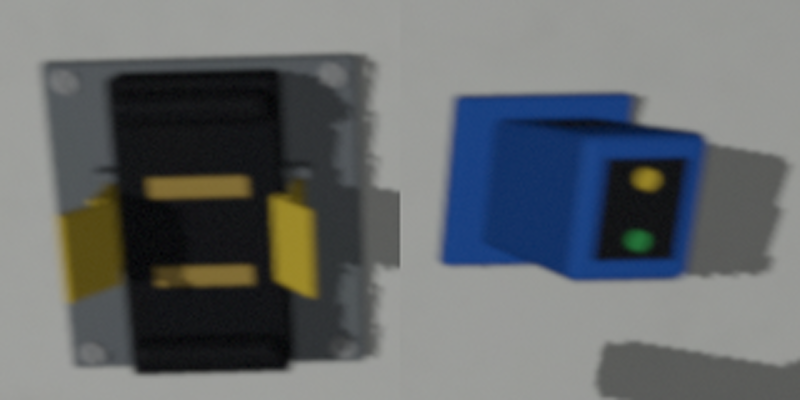

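Module: (407,247.5), yaw 10.1°, top at 69.4. Base: (492.6,17.8), yaw 10.3°, seat at about 23. Descending over the module.

>>> {"op": "carry_out", "data": {"rows": [[0.113,0.9,0.3,0,0,-0.008,1],[0.113,0.9,0.3,0,0,-0.008,1],[0.113,0.9,0.3,0,0,-0.008,1],[0.113,0.9,0.3,0,0,-0.008,1],[0.113,0.9,0.5,0,0,-0.008,1],[0.113,0.9,0.75,0,0,-0.008,1],[0.113,0.9,0.9,0,0,-0.008,1],[0.113,0.9,0.965,0,0,-0.008,1],[0.113,0.9,0.965,0,0,-0.008,1]]}}

```text
clock: 2.9
position: [408.1, 244.1, 211.6]
ee_rot: [-0.087, 0.996, -0.0, -0.0]
contact_force: [0.1, 0.4, 0.5]
gripper_width: 85.5
grasp_force: 0.0
```

>>> {"op": "carry_out", "data": {"rows": [[0,0,0,0,0,0,-1],[0,0,0,0,0,0,-1],[0,0,0,0,0,0,-1],[0,0,0,0,0,0,-1],[0,0,0,0,0,0,-1],[0,0,0,0,0,0,-1]]}}

```text
clock: 3.65
position: [408.1, 245.1, 212.8]
ee_rot: [-0.088, 0.996, 0.001, 0.001]
contact_force: [-1.5, 0.9, 6.6]
gripper_width: 35.2
grasp_force: 60.8
```

Run:
```python
from h import *
s=arm.read_state(); print({k:s[k] for k in('clock','position','ee_rot','contact_force','gripper_width','grasp_force')})
shot('wrist','w2')
```

```text
{'clock': 3.65, 'position': array([408.06346129, 245.08868212, 212.80724231]), 'ee_rot': array([-8.78174536e-02,  9.96135885e-01,  7.01759268e-04,  9.48747574e-04]), 'contact_force': array([-1.5376374 ,  0.86916919,  6.61684046]), 'gripper_width': 35.24827458540544, 'grasp_force': 60.7997989654541}
```

View pics/w2.png

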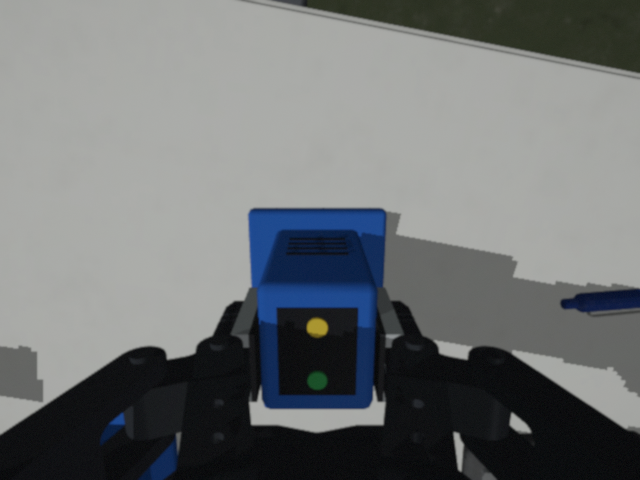

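Both pads hold the blue module at its top (317,345), foot square at (250-385, 210). Checking where the camera puts the held module relative to the TCP gives the camera bias.

Run:
```python
from h import *
X,p,d=cloud('w2'); z=X[...,2]
near=np.hypot(X[...,0]-408,X[...,1]-246)<55
h=cv2.cvtColor(p,cv2.COLOR_RGB2HSV)
v,u=np.mgrid[0:480,0:640]; box=(u>255)&(u<378)&(v>270)&(v<412)
m=near&(z>66)&(z<76)&box
r=cv2.minAreaRect(X[m][:,:2].astype(np.float32)); print(r,np.median(z[m]))
b=(h[...,0]>100)&(h[...,0]<130)&(h[...,1]>150)&(z>4)&(z<14)&near&(v<300)
r=cv2.minAreaRect(X[b][:,:2].astype(np.float32)); print('foot',r,np.median(z[b]))
# foot lateral extent in tool y
s=arm.read_state(); a=np.deg2rad(10.08); ey=np.array([-np.sin(a),np.cos(a)])
t=(X[b][:,:2]-s['position'][:2])@ey; print('foot y rel tcp',t.min(),t.max())
ex=np.array([np.cos(a),np.sin(a)]); c=np.array([492.6,17.8]);print(s['position'])
```

```text
((407.1064758300781, 245.1439208984375), (44.42937469482422, 36.62009048461914), 9.720401763916016) 69.53881984607426
foot ((395.15191650390625, 243.3867645263672), (35.42142868041992, 58.82843780517578), 10.011262893676758) 7.2629209229728815
foot y rel tcp -28.85299174654971 30.001054535756666
[408.06118949 245.09150067 212.80615739]
```

>>> {"op": "carry_out", "data": {"rows": [[0,0,-0.15,0,0,0,-1],[0,0,-0.4,0,0,0,-1],[0,0,-0.6,0,0,0,-1],[0,0,-0.6,0,0,0,-1]]}}

```text
clock: 4.2
position: [408.1, 245.0, 334.8]
ee_rot: [-0.088, 0.996, 0.003, 0.003]
contact_force: [-0.1, 0.5, -1.7]
gripper_width: 35.2
grasp_force: 60.2
```

>>> {"op": "carry_out", "data": {"rows": [[-0.22,-1,0,0,0,0,-1],[-0.22,-1,0,0,0,0,-1],[-0.22,-1,0,0,0,0,-1],[-0.22,-1,0,0,0,0,-1]]}}

```text
clock: 4.7
position: [485.9, 52.4, 330.0]
ee_rot: [-0.085, 0.996, -0.0, -0.002]
contact_force: [0.1, 1.0, -0.8]
gripper_width: 35.3
grasp_force: 60.6
```

>>> {"op": "carry_out", "data": {"rows": [[0,-0.1,0,0,0,0,-1],[0,-0.19,0,0,0,0,-1],[0,-0.19,0,0,0,0,-1],[0,-0.19,0,0,0,0,-1]]}}

```text
clock: 5.2
position: [492.2, 18.4, 331.0]
ee_rot: [-0.088, 0.996, -0.0, -0.001]
contact_force: [0.0, 0.8, -0.2]
gripper_width: 35.2
grasp_force: 60.6
```

Run:
```python
from h import *
s=arm.read_state(); print({k:s[k] for k in('clock','position','ee_rot','contact_force','gripper_width','grasp_force')})
shot('wrist','w3'); shot('top','t3')
X,p,d=cloud('w3'); z=X[...,2]; v,u=np.mgrid[0:480,0:640]
c=(493,18); near=np.hypot(X[...,0]-c[0],X[...,1]-c[1])<95
m=near&(z>4)&(z<9); r=cv2.minAreaRect(X[m][:,:2].astype(np.float32)); print('plate',r)
h=cv2.cvtColor(p,cv2.COLOR_RGB2HSV); b=(h[...,0]>100)&(h[...,0]<130)&(h[...,1]>150)&near
print('blue z hist',np.histogram(z[b],bins=range(0,240,10))[0])
t=b&(z>115)&(z<140); print('foot',cv2.minAreaRect(X[t][:,:2].astype(np.float32)),np.median(z[t]))
```

```text
{'clock': 5.2, 'position': array([492.24878902,  18.38733535, 331.02961453]), 'ee_rot': array([-8.76860426e-02,  9.96147933e-01, -2.91535616e-05, -6.73322198e-04]), 'contact_force': array([ 0.03851934,  0.79178635, -0.15877795]), 'gripper_width': 35.19477658013887, 'grasp_force': 60.61348915100098}
plate ((492.4676818847656, 17.874984741210938), (115.05950927734375, 111.61090850830078), 10.199602127075195)
blue z hist [   0    0    6    0    0    0    0    0    0    0    0    0 4967  544
  502  594  917 1192 8544    0   46    1    0]
foot ((478.6983337402344, 16.283222198486328), (35.767127990722656, 59.522804260253906), 10.335331916809082) 125.59968970197687
```

View pics/w3.png

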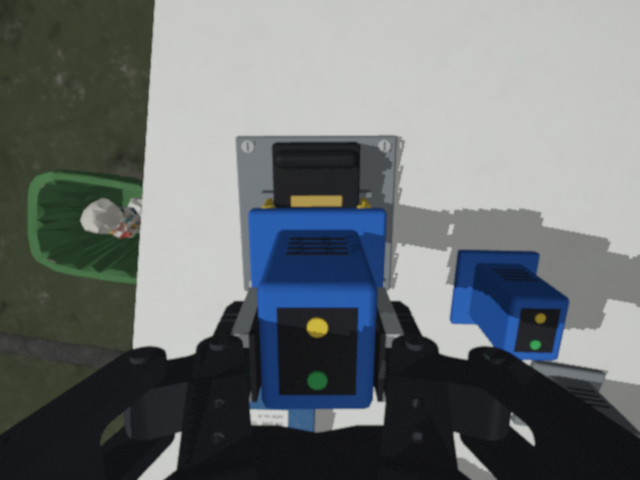

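The module hangs over the base, with its foot edge at row 208 centred on the block. It needs only about 1.5 mm of correction. Lowering in stages.

>>> {"op": "carry_out", "data": {"rows": [[-0.007,-0.004,0.15,0,0,0,-1],[-0.007,-0.004,0.28,0,0,0,-1],[-0.007,-0.004,0.34,0,0,0,-1],[-0.007,-0.004,0.36,0,0,0,-1],[-0.007,-0.004,0.36,0,0,0,-1]]}}

```text
clock: 5.92
position: [494.3, 17.6, 260.2]
ee_rot: [-0.088, 0.996, 0.0, 0.0]
contact_force: [0.2, -0.4, -0.2]
gripper_width: 34.7
grasp_force: 60.6
```

>>> {"op": "carry_out", "data": {"rows": [[0,0,0.02,0,0,0,-1],[0,0,0.04,0,0,0,-1],[0,0,0.055,0,0,0,-1],[0,0,0.055,0,0,0,-1]]}}

```text
clock: 6.42
position: [495.1, 17.6, 250.4]
ee_rot: [-0.088, 0.996, 0.0, 0.002]
contact_force: [-0.8, 1.3, 6.4]
gripper_width: 35.1
grasp_force: 61.8
```

>>> {"op": "carry_out", "data": {"rows": [[0.005,0,0.02,0,0,0,-1],[0.005,0,0.035,0,0,0,-1],[0.005,0,0.05,0,0,0,-1],[0.005,0,0.06,0,0,0,-1],[0.005,0,0.06,0,0,0,-1]]}}

```text
clock: 7.05
position: [492.5, 17.0, 236.9]
ee_rot: [-0.087, 0.996, -0.0, -0.001]
contact_force: [-2.7, 0.2, 7.4]
gripper_width: 34.9
grasp_force: 64.3
```

>>> {"op": "carry_out", "data": {"rows": [[0,0,0.01,0,0,0,-1],[0,0,0.015,0,0,0,-1],[0,0,0.015,0,0,0,-1]]}}

```text
clock: 7.42
position: [492.4, 17.0, 236.8]
ee_rot: [-0.088, 0.996, -0.0, -0.001]
contact_force: [-10.1, 1.3, 27.6]
gripper_width: 35.2
grasp_force: 67.2
```

Run:
```python
from h import *
s=arm.read_state(); print({k:s[k] for k in('clock','position','ee_rot','contact_force','gripper_width')})
shot('scene','s4'); shot('wrist','w4')
X,p,d=cloud('w4'); z=X[...,2]; h=cv2.cvtColor(p,cv2.COLOR_RGB2HSV); v,u=np.mgrid[0:480,0:640]
b=(h[...,0]>100)&(h[...,0]<130)&(h[...,1]>150)&(np.hypot(X[...,0]-493,X[...,1]-18)<60)
f=b&(z<45); print('foot z',np.percentile(z[f],[5,50,95]),'top',np.median(z[b&(z>85)&(z<105)]),cv2.minAreaRect(X[f][:,:2].astype(np.float32)))
a=cv2.resize(cv2.imread('pics/s4.png')[130:240,340:470],None,fx=3.2,fy=3.2,interpolation=2); w=cv2.resize(cv2.imread('pics/w4.png')[100:420,170:470],(330,352))
cv2.imwrite('pics/c4.png',np.hstack([a,w]))
```

```text
{'clock': 7.425, 'position': array([492.37613077,  17.04112349, 236.76364953]), 'ee_rot': array([-8.77848910e-02,  9.96139077e-01, -4.57797592e-04, -7.36903682e-04]), 'contact_force': array([-10.06801233,   1.32902337,  27.61008298]), 'gripper_width': 35.16898078622326}
foot z [29.36432525 31.35955227 40.44239735] top 93.03529470287938 ((478.61798095703125, 14.420509338378906), (35.50298309326172, 59.89799499511719), 9.515263557434082)
```

View pics/c4.png

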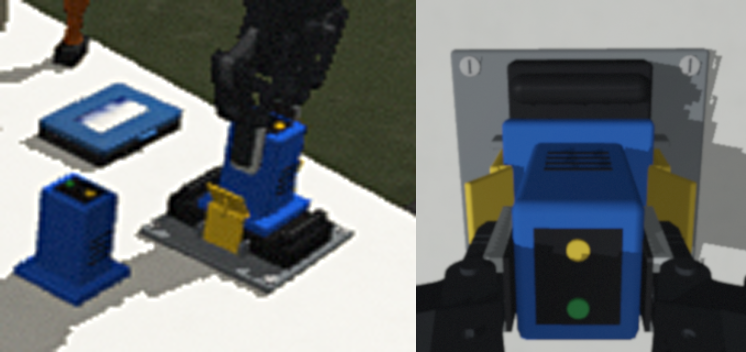

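The module has hit a hard stop at 27.6 N. The foot top is at 31.4 and the module top at 93.0, which means home. Both hooks look upright over the foot. Relaxing the press, opening and lifting.

>>> {"op": "carry_out", "data": {"rows": [[0,0,-0.015,0,0,0,-1],[0,0,-0.015,0,0,0,1],[0,0,-0.015,0,0,0,1],[0,0,-0.015,0,0,0,1],[0,0,-0.015,0,0,0,1],[0,0,-0.015,0,0,0,1],[0,0,-0.1,0,0,0,1],[0,0,-0.3,0,0,0,1],[0,0,-0.6,0,0,0,1],[0,0,-0.6,0,0,0,1],[0,0,-0.6,0,0,0,1]]}}

```text
clock: 8.9
position: [492.5, 17.0, 353.4]
ee_rot: [-0.087, 0.996, 0.0, -0.0]
contact_force: [-0.9, -0.2, -0.8]
gripper_width: 85.5
grasp_force: 0.0
```

Run:
```python
from h import *
s=arm.read_state(); print({k:s[k] for k in('clock','position','contact_force','gripper_width')})
shot('wrist','w5'); shot('scene','s5')
X,p,d=cloud('w5'); z=X[...,2]; h=cv2.cvtColor(p,cv2.COLOR_RGB2HSV)
near=np.hypot(X[...,0]-493,X[...,1]-18)<60
b=(h[...,0]>100)&(h[...,0]<130)&(h[...,1]>150)&near
t=near&(z>85)&(z<100); P=X[t]; A=np.c_[P[:,:2],np.ones(len(P))]; print('top',np.median(z[t]),'tilt',np.linalg.lstsq(A,P[:,2],rcond=None)[0][:2],cv2.minAreaRect(P[:,:2].astype(np.float32)))
f=b&(z<40)&(z>26); print('foot z',np.median(z[f]),cv2.minAreaRect(X[f][:,:2].astype(np.float32)))
a=cv2.resize(cv2.imread('pics/s5.png')[130:240,340:470],None,fx=3.2,fy=3.2,interpolation=2); w=cv2.resize(cv2.imread('pics/w5.png')[80:400,170:470],(330,352))
cv2.imwrite('pics/c5.png',np.hstack([a,w]))
```

```text
{'clock': 8.9, 'position': array([492.52598533,  17.03534599, 353.40310381]), 'contact_force': array([-0.87639571, -0.24935859, -0.79569841]), 'gripper_width': 85.51948949589787}
top 93.45737730074234 tilt [0.02770446 0.00519554] ((491.068359375, 16.792407989501953), (43.757137298583984, 35.99238967895508), 9.863777160644531)
foot z 31.183914488670126 ((499.2499694824219, 18.028966903686523), (76.03933715820312, 59.34504318237305), 9.99941635131836)
```

View pics/c5.png

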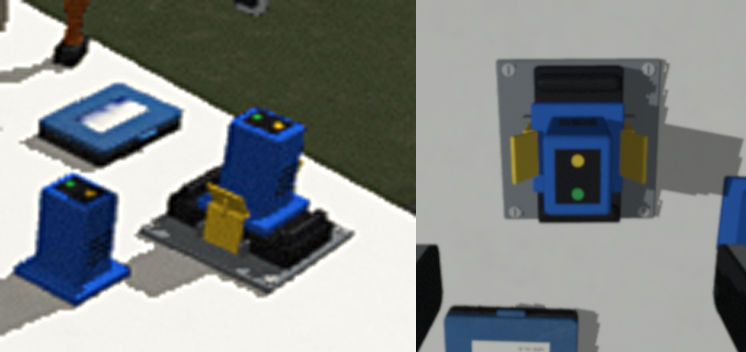

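The module stands free, with a yellow hook on each side at crop (525,155) and (632,155). The fitted tilt of 0.028 rad needs checking against the camera's own bias.

Run:
```python
from h import *
def tilt(n,X,m):
    P=X[m];med=np.median(P[:,2]);P=P[abs(P[:,2]-med)<2.5]; A=np.c_[P[:,:2],np.ones(len(P))]; print(n,len(P),med.round(1),np.linalg.lstsq(A,P[:,2],rcond=None)[0][:2].round(4))
def reg(X,c,r,a,b): return (np.hypot(X[...,0]-c[0],X[...,1]-c[1])<r)&(X[...,2]>a)&(X[...,2]<b)
k=np.ones((5,5),np.uint8)
er=lambda m:cv2.erode(m.astype(np.uint8),k)>0
X,p,d=cloud('w5'); h=cv2.cvtColor(p,cv2.COLOR_RGB2HSV); blue=(h[...,0]>100)&(h[...,0]<130)&(h[...,1]>150)
tilt('w5 top',X,er(reg(X,(492,17),40,88,100)))
tilt('w5 foot',X,er(blue&reg(X,(492,17),60,26,36)))
tilt('w5 plate',X,er(reg(X,(492,17),90,4,10)))
X,p,d=cloud('w1'); tilt('w1 top',X,er(reg(X,(407,247),40,64,80))); tilt('w1 other',X,er(reg(X,(524,162),40,64,80)))
X,p,d=cloud('w4'); tilt('w4 top',X,er(reg(X,(492,17),40,88,100)))
```

```text
w5 top 3598 93.6 [0.0078 0.0012]
w5 foot 1101 31.2 [ 0.0019 -0.0009]
w5 plate 1936 5.4 [ 0. -0.]
w1 top 2255 69.5 [0.0024 0.0157]
w1 other 1691 69.7 [0.0137 0.0078]
w4 top 13332 93.6 [0.0087 0.0011]
```

With edge pixels removed, the foot reads flat (0.002 rad) and the module's top is 24.1 mm higher than it was on the desk. It is home.

```bash
python3 -c "
from bench import arm
print(arm.job_done())"
```

```text
the job is handed in; nothing more can be done
None
```

The blue module nearest the robot's base is pressed fully home and flat in the clip base, with a hook over each side of its foot, and it has been released; the job was handed in at about 9 s of the 32 s allowed.

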